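Set the mirror lights with two light touches

TASK

Set the make-up mirror's lights on the control console: with the fingertips lightly press the round key and let it come up again, then lightly press the long bar key and let it come up too. Do not press the square key, do not press hard, and leave the perfume bottle, shell tray, brush and earring box as they are; nothing is to be picked up. Finish with the hand clear of everything.

Things in the scene. Friction and masses are not known exactly. Their poses are not given: they have to be found in the camera images.
- console: Grey plastic light-control console fixed to the table, 85 mm (its x) by 190 mm (its y) by 22 mm high; origin at the centre of its underside on the table, z up. Three white keys stand on its black top face in a row along its y, 56 mm apart, the middle one at its centre; which key is at which place varies.
- round_top (a point): Round key, white plastic disc 28 mm across: centre of its flat top face, 34 mm above the table and 12 mm above the console's top when up; the point moves down with the key. x axis as the console's.
- square_top (a point): Square key, white plastic, 27 by 27 mm: centre of its flat top face, 34 mm above the table and 12 mm above the console's top when up; the point moves down with the key. x axis as the console's.
- bar_top (a point): Long bar key, white plastic, 52 mm along the console's x by 15 mm along its y: centre of its flat top face, 34 mm above the table and 12 mm above the console's top when up; the point moves down with the key. x axis as the console's.
- round_key (a joint): Travel of the round key. Joint value: 0 is up, grows as it is pressed, 0.008 m is fully down. It switches from 0.003 m. Sprung: about 1 N starts it, about 2.5 N at 0.003 m, 5 N fully down, where it stops dead; it springs up by itself when released.
- square_key (a joint): Travel of the square key. Joint value: 0 is up, grows as it is pressed, 0.008 m is fully down. It switches from 0.003 m. Sprung: about 1 N starts it, about 2.5 N at 0.003 m, 5 N fully down, where it stops dead; it springs up by itself when released.
- bar_key (a joint): Travel of the bar key. Joint value: 0 is up, grows as it is pressed, 0.008 m is fully down. It switches from 0.003 m. Sprung: about 1 N starts it, about 2.5 N at 0.003 m, 5 N fully down, where it stops dead; it springs up by itself when released.
- round_mount: Flat aluminium collar (35 mm across) of the round key, carrying the key; origin on the table surface under the key's centre.
- square_mount: Flat aluminium collar (34 mm square) of the square key, carrying the key; origin on the table surface under the key's centre.
- bar_mount: Flat aluminium collar (59 by 22 mm) of the bar key, carrying the key; origin on the table surface under the key's centre.
- perfume: Loose bystander: ribbed glass perfume bottle, 50 mm across, 88 mm tall, upright beside one end of the console; origin at the centre of its underside.
- shell_tray: Loose bystander: beige silicone shell-shaped tray, about 97 by 99 mm, 14 mm high, empty, beside the other end of the console; origin at its underside near the middle.
- brush: Loose bystander: lavender paddle brush lying bristles up between console and robot, 218 mm along its y, paddle 75 mm wide at +y, 27 mm high; origin at the middle of its underside.
- ear_box: Bystander: transparent earring box, fixed, 90 mm (x) by 140 mm (y) by 40 mm high plus a flat 5 mm lid hinged on its far edge, with a 6 mm finger lip, beyond the console; origin at the centre of its underside.
- ear_lid (a joint): Hinged lid of the earring box, 0 rad shut (as it starts), grows as it opens.

How it is judged:
By the outcome, as a careful person would: the job done as asked, in the order asked, and still so for the second after the job is handed in, with the robot touching nothing.
It also fails if it takes over 38 s, if anything falls off the work surface, if the arm or the gripper's body presses on something with over 40 N, if the wrist force passes 120 N, or if a joint passes its speed limit or range.

ROBOT

A 6-joint arm with a two-finger parallel gripper is mounted at the origin on the work surface. World frame = base frame: x ahead of the robot, y to its left, z up, the work surface at z = 0. Lengths are in m, angles in rad, forces in N, time in s.
With the tool pointing down it reaches from about 0.2 to 0.875 m from the base axis. Payload 3.4 kg.
Tool frame: the origin (TCP) lies on the centre line of the jaws, within the pads' length; the fingertips stand 8 mm ahead of it and the grasp point (between the pads) lies 11 mm behind it; x points along the fingers, z is the direction in which the jaws open and shut, and the axes are right-handed (so a half turn about x gives the same grasp; the last joint's range is limited). The gripper opens to 94 mm and grips with 3 to 60 N. Pads are 16 mm wide; open, the fingers measure 119 mm over their backs; the gripper's body (75 mm by 177 mm) begins 78 mm behind the grasp point.
Start: joints at [1.139, 0.276, 1.505, -0, 1.361, -0.121], TCP at [0.176, 0.547, 0.213] pointing down, gripper open.
Joint ranges: [-2.89, 2.89], [-0.75, 2.08], [0.22, 2.7], [-1.18, 4.32], [0.11, 2.71], [-2.7, 2.7]. Speed limits (rad/s): [2.57, 2.57, 3.14, 3.14, 3.14, 3.14].

INTERFACE

Orientations are given as a rotation vector (axis times angle).
In Python, from plant import sensors, grab_frame, order gives the robot as it stands.
- The arm moves only by the tool carry_out, never from a script. Its argument "increments" is a list of rows, each a list of 6 numbers: the shift along the tool's x, y, z in mm, then the turn, a rotation vector about the tool's x, y, z in degrees. A call has 1 to 8 rows; each row shifts and turns the pose as measured when the row begins, along the tool's axes as they then stand; what a row does not reach is not made up. A row lasts 1/10 s, in which the tool goes at most 50 mm and 8.59 degrees, less where a joint would pass 70% of its speed; a pose out of reach is approached as far as the arm can. A call with a gripper value outside its range is refused whole. "gripper" is the opening, from 0 (shut) to 1 (fully open), set as the call begins (left out, the last holds). The fingers move at their own pace and stop on an object; "squeeze" is the grip in N (left out, the last holds). Time passes only in rows, so rows that do not move let the fingers close. It gives the time, the measured TCP pose, the force and the opening at its end, in the units of the state.
- sensors.observe(): the state, without advancing time (a new reading comes with each control period).
- grab_frame(name): name is "scene" or "top" or "wrist"; returns a dict with "pixels" (400x640x3 uint8, red, green, blue), "fov_y" (degrees; the focal length in pixels is half the picture's height over the tangent of half this angle, whatever the lens; pixels are square), "cx", "cy" (the principal point, pixels), "R" (3x3) and "t" (3): a world point X has camera coordinates R X + t. Camera axes: x right, y down, z forward; pixel columns grow to the right and rows downward; lengths in m; the calibration is good to about 2 mm. A picture is of the moment at which its call begins. There is no depth.
- order.finish_job(): hands the job in, once; it reports no verdict.
The state is a dict: "t": time; "joint_pos": joint angles; "joint_vel": joint speeds; "joint_torque": joint torques, N m; "eef_pos": TCP position; "ee_rot": TCP orientation; "wrist_force": force on the tool from outside, world axes, zero at the start; "ft_torque": the same for the moment, N m; "width": opening from 0.0 (shut) to 1.0 (fully open).
Only numpy, scipy, OpenCV 4.12 (cv2) and the standard library are available. Lean on these libraries where they do the work, as an engineer would, in place of code of your own. Each camera call takes 0.05 s, during which the arm holds its last target.

## Working session

There is one attempt and no reset: what is moved stays moved. The work goes in short steps, Python scripts to look and compute and a tool call to move; the robot and the scene stay as the last step left them, time stands still between calls to the robot, and variables do not carry over. Pictures are saved under pics/ and viewed, and the job is handed in when it is done.

Besides the shell and the picture viewer there is one more tool, called after ">>>" in YAML: its name, and indented under it one key for each argument. carry_out: Moves the arm, as the interface text tells. Its arguments: {"type":"object","properties":{"increments":{"type":"array","items":{"type":"array","items":{"type":"number"}}},"gripper":{"type":"number"},"squeeze":{"type":"number"}},"required":["increments"]}

```bash
mkdir -p pics
python3 - <<'E'
from plant import sensors, grab_frame, order
import cv2,pickle
print(sensors.observe())
fr={}
for n in ["scene","top","wrist"]:
    f=grab_frame(n);fr[n]=f
    cv2.imwrite(f"pics/{n}0.png",f["pixels"][:,:,::-1]); print(n,f["fov_y"],f["cx"],f["cy"],f["R"],f["t"])
pickle.dump(fr,open("fr0.pkl","wb"))
E
```

```text
{'t': 0.0, 'joint_pos': array([ 1.13900264e+00,  2.76558063e-01,  1.50611049e+00, -1.96219637e-05,
        1.36068553e+00, -1.21000513e-01]), 'joint_vel': array([-0.00068347,  0.00134866, -0.00116169,  0.00018122, -0.00077193,
       -0.00024384]), 'joint_torque': array([-4.18748150e-04, -4.04577041e+01, -2.37227708e+01,  7.00612692e-02,
        3.44785221e-02, -1.51993727e-04]), 'eef_pos': array([0.17562464, 0.54694762, 0.21263481]), 'ee_rot': array([-0.97822012,  1.34191692,  0.97676817]), 'wrist_force': array([ 1.08348996,  0.51200666, -0.03202878]), 'ft_torque': array([ 0.02038031,  0.02646546, -0.04149212]), 'width': 0.9990278825357721}
scene 55.6908849459838 315.9411455513432 194.65731466379998 [[ 0.65909842  0.75192718 -0.01395667]
 [ 0.59570805 -0.53331292 -0.60059075]
 [-0.45904378  0.38753431 -0.79943478]] [-0.42914564 -0.30354164  1.0427474 ]
top 45.20997628765626 323.88152821985904 195.10307398036477 [[ 7.99482221e-02 -9.96798640e-01 -8.67366481e-04]
 [-9.74330472e-01 -7.79623938e-02 -2.11191850e-01]
 [ 2.10448127e-01  1.77295145e-02 -9.77444244e-01]] [0.01646976 0.62587326 0.88515874]
wrist 60.72804909305886 316.8184878992008 198.71396266070764 [[ 3.06265816e-01  9.51945639e-01 -8.65613898e-04]
 [ 9.20372712e-01 -2.95875488e-01  2.55679029e-01]
 [ 2.43136423e-01 -7.91024340e-02 -9.66761338e-01]] [-0.57379436 -0.02577475  0.39073654]
```

View pics/top0.png

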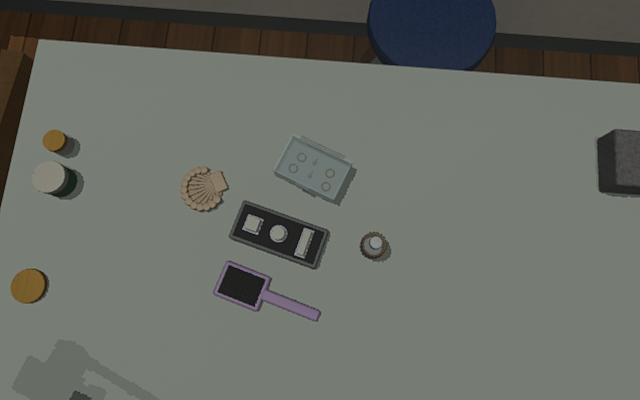

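View pics/scene0.png

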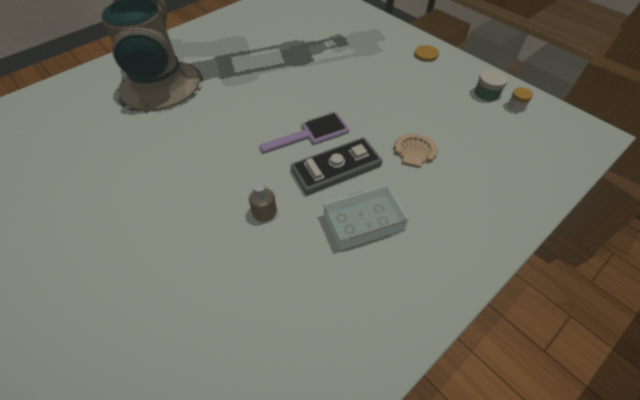

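View pics/wrist0.png

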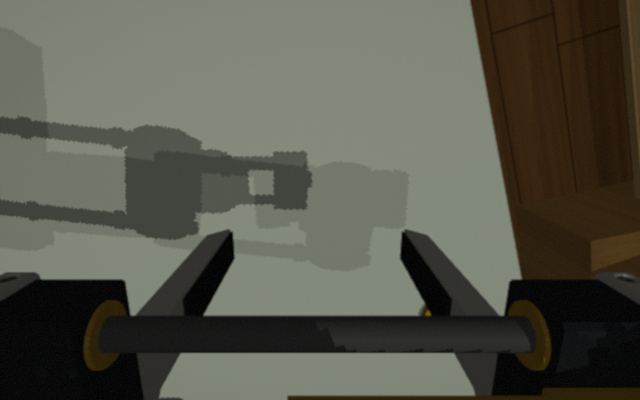

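The top view shows the console at about (279,235), with the square key at (253,224), the round key at (278,233) and the bar at (305,242). The brush is below it, the tray left, the perfume right and the box above. The scene view agrees: bar (314,168), round (337,160), square (360,152). Next I'll measure the keys in both views.

```bash
cat > h.py <<'E'
import numpy as np
def ray(f,u,v):
    F=f["pixels"].shape[0]/2/np.tan(np.radians(f["fov_y"])/2)
    R=np.array(f["R"]);t=np.array(f["t"])
    d=R.T@np.array([(u-f["cx"])/F,(v-f["cy"])/F,1]);return -R.T@t,d
def onz(f,u,v,z):
    o,d=ray(f,u,v);return o+d*(z-o[2])/d[2]
def proj(f,X):
    F=f["pixels"].shape[0]/2/np.tan(np.radians(f["fov_y"])/2)
    c=np.array(f["R"])@np.array(X)+f["t"];return F*c[0]/c[2]+f["cx"],F*c[1]/c[2]+f["cy"]
E
python3 - <<'E'
import pickle,cv2,numpy as np
from h import *
fr=pickle.load(open("fr0.pkl","rb"))
for n,(a,b,c,d) in {"top":(222,195,335,275),"scene":(285,130,390,195)}.items():
    f=fr[n];p=f["pixels"];g=cv2.cvtColor(p,cv2.COLOR_RGB2GRAY)
    crop=p[b:d,a:c,::-1];cv2.imwrite(f"pics/{n}crop.png",cv2.resize(crop,None,fx=6,fy=6,interpolation=cv2.INTER_CUBIC))
    # black top face quad
    m=np.zeros_like(g);m[b:d,a:c]=(g[b:d,a:c]<75)
    cs,_=cv2.findContours(m,cv2.RETR_EXTERNAL,cv2.CHAIN_APPROX_NONE);k=max(cs,key=cv2.contourArea)
    (u,v),wh,an=cv2.minAreaRect(k);print(n,"console",u,v,wh,an,onz(f,u,v,.022))
    hull=cv2.convexHull(k);inside=np.zeros_like(g);cv2.fillPoly(inside,[hull],1)
    for th in (120,150,170,190):
        mm=((g>th)&(inside>0)).astype(np.uint8)
        N,l,s,ce=cv2.connectedComponentsWithStats(mm)
        for i in range(1,N):
            if s[i][4]>30: print(th,s[i],ce[i].round(1),onz(f,*ce[i],.034).round(4))
E
```

```text
top console 279.47808837890625 234.3102264404297 (94.4065170288086, 41.7780876159668) 19.983108520507812 [0.54335523 0.15102811 0.022     ]
120 [243 215  20  19 181] [251.4 223.3] [0.5597 0.2087 0.034 ]
120 [270 226  16  16 161] [276.8 232.7] [0.5447 0.1554 0.034 ]
120 [295 228  19  30 207] [302.8 241.9] [0.5304 0.1015 0.034 ]
scene console 336.25335693359375 161.68394470214844 (26.256967544555664, 81.5494155883789) 69.67686462402344 [0.54598124 0.15202498 0.022     ]
120 [353 145  13  10  85] [358.8 149.4] [0.5603 0.2065 0.034 ]
120 [331 154  12   8  74] [336.5 157.7] [0.5455 0.1527 0.034 ]
120 [307 159  14  16  96] [313.4 166.5] [0.5311 0.0986 0.034 ]
```

View pics/topcrop.png

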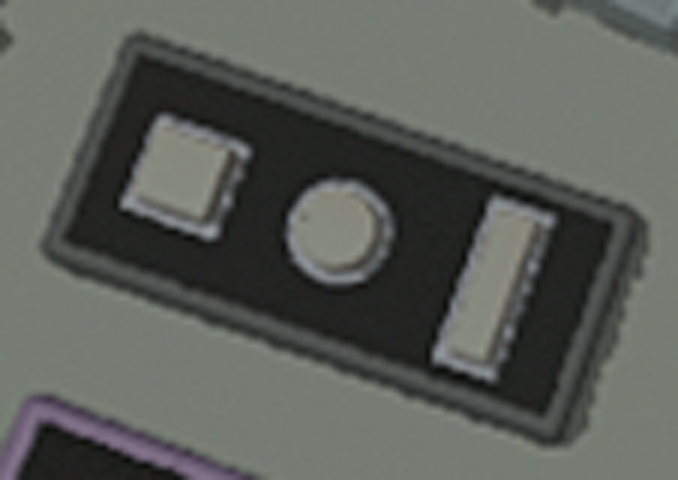

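View pics/scenecrop.png

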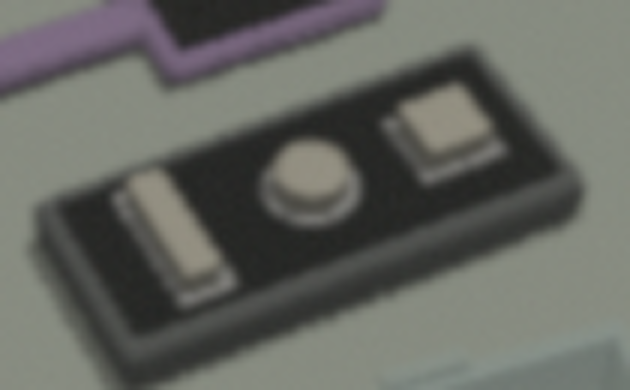

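```bash
cat >> h.py <<'E'
from scipy.spatial.transform import Rotation as Ro
def plan(s,tgt,yaw=None):
    R=Ro.from_rotvec(s["ee_rot"]);d=R.inv().apply(np.array(tgt)-s["eef_pos"])*1000
    out=[d.round(1)]
    if yaw is not None:
        for k in (0,np.pi):
            z=np.array([np.cos(yaw+k),np.sin(yaw+k),0]);x=np.array([0,0,-1.]);y=np.cross(z,x)
            T=Ro.from_matrix(np.c_[x,y,z]);out.append(np.degrees((R.inv()*T).as_rotvec()).round(2))
    return out
E
python3 - <<'E'
from plant import sensors
from h import *
s=sensors.observe();print(Ro.from_rotvec(s["ee_rot"]).as_matrix().round(4))
print(plan(s,[.545,.154,.142],np.radians(-15)), s["t"])
E
```

```text
[[-6.000e-04 -9.521e-01  3.058e-01]
 [-1.200e-03  3.058e-01  9.521e-01]
 [-1.000e+00  2.000e-04 -1.400e-03]]
[array([  71.1, -471.8, -261.2]), array([ 8.719e+01, -7.000e-02,  5.000e-02]), array([-9.281e+01, -5.000e-02, -7.000e-02])] 0.15
```

>>> carry_out:
  increments:
    - [0,-39,-22,0,0,0]
    - [0,-39,-22,0,0,0]
    - [0,-39,-22,0,0,0]
    - [0,-39,-22,0,0,0]
    - [0,-39,-22,0,0,0]
    - [0,-39,-22,0,0,0]
    - [0,-39,-22,0,0,0]
    - [0,-39,-22,0,0,0]
  gripper: 0
  squeeze: 5

```text
t: 0.95
eef_pos: [0.4233, 0.2799, 0.2098]
ee_rot: [-0.986, 1.339, 0.988]
wrist_force: [-0.6, 0.5, 0.2]
width: 0.353
```

>>> carry_out:
  increments:
    - [0,0,0,8.5,0,0]
    - [0,0,0,8.5,0,0]
    - [0,0,0,8.5,0,0]
    - [0,0,0,8.5,0,0]
    - [0,0,0,8.5,0,0]
    - [0,0,0,8.5,0,0]
    - [0,0,0,8.5,0,0]
    - [0,0,0,8.5,0,0]

```text
t: 1.75
eef_pos: [0.4275, 0.2722, 0.2071]
ee_rot: [-0.057, 1.577, 0.049]
wrist_force: [-0.4, 0.0, -0.0]
width: 0.003
```

```bash
cat > n.py <<'E'
import sys
from plant import sensors
from h import *
s=sensors.observe();print("t",s["t"],s["eef_pos"].round(4),s["wrist_force"].round(2),s["width"],s["joint_pos"].round(2))
print(plan(s,[float(a) for a in sys.argv[1:4]],np.radians(-15)))
E
python3 n.py .545 .154 .142
```

```text
t 1.75 [0.4275 0.2722 0.2071] [-0.38  0.04 -0.02] 0.0031689551790158245 [ 0.43  0.18  1.65 -0.    1.32  0.36]
[array([  64.9, -125.6,  109.7]), array([18.87, -0.35,  0.33]), array([-161.13,   -0.46,   -0.49])]
```

>>> carry_out:
  increments:
    - [0,0,0,6.5,0,0]
    - [0,0,0,6.5,0,0]
    - [0,0,0,6,0,0]

```text
t: 2.05
eef_pos: [0.4267, 0.2718, 0.2062]
ee_rot: [0.214, 1.567, -0.225]
wrist_force: [0.1, -0.2, -0.0]
width: 0.003
```

```bash
python3 n.py .545 .154 .142
```

```text
t 2.05 [0.4267 0.2718 0.2062] [ 0.1  -0.2  -0.05] 0.0034062084770007614 [ 0.43  0.18  1.65 -0.    1.32  0.71]
[array([ 63.9, -80.1, 146.6]), array([-0.99, -0.38,  0.46]), array([179.  ,   0.72,   0.6 ])]
```

>>> carry_out:
  increments:
    - [4,-17,31,-0.2,0,0]
    - [13,-17,31,-0.2,0,0]
    - [13,-17,31,-0.2,0,0]
    - [13,-17,31,-0.2,0,0]
    - [13,-15,28,-0.2,0,0]
    - [0,0,0,0,0,0]
    - [0,0,0,0,0,0]

```text
t: 2.75
eef_pos: [0.5534, 0.1474, 0.1464]
ee_rot: [0.2, 1.571, -0.209]
wrist_force: [-0.6, 0.3, 0.7]
width: 0.004
```

```bash
python3 n.py .545 .154 .062
python3 - <<'E'
from plant import grab_frame
import cv2,pickle
fr={}
for n in ["wrist","top"]:
    f=grab_frame(n);fr[n]=f;cv2.imwrite(f"pics/{n}1.png",f["pixels"][:,:,::-1])
pickle.dump(fr,open("fr1.pkl","wb"))
E
```

```text
t 2.75 [0.5534 0.1474 0.1464] [-0.56  0.26  0.75] 0.0035098703814111305 [ 0.14  0.32  1.61 -0.    1.22  0.4 ]
[array([84.5,  4.8, -9.1]), array([ 0.09, -0.51,  0.39]), array([-179.91,   -0.61,   -0.81])]
```

View pics/wrist1.png

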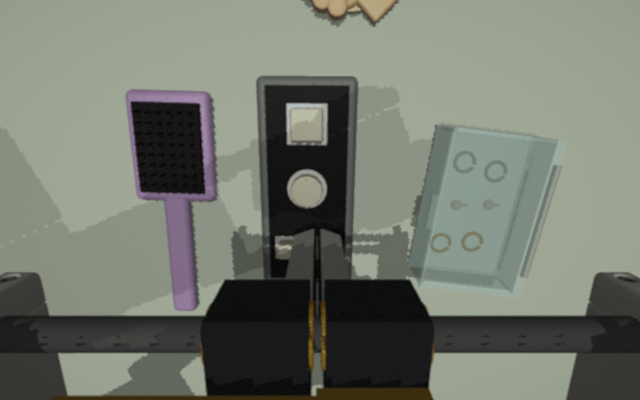

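View pics/top1.png

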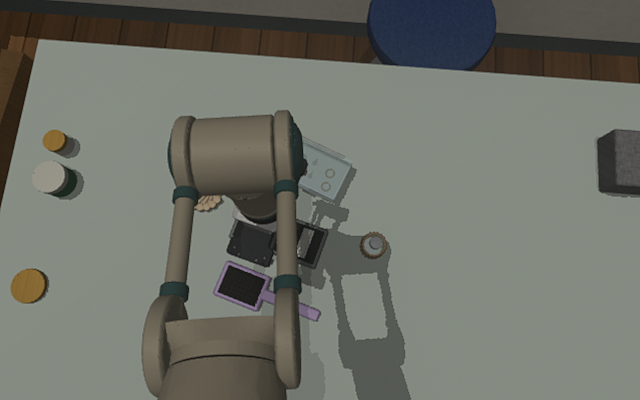

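The wrist view shows the jaws aligned with the console, the square key at (306,125) and the round key at (306,189). I'll cast those rays to check the positions.

Run:
```python
import pickle,cv2
from h import *
f=pickle.load(open("fr1.pkl","rb"))["wrist"];g=cv2.cvtColor(f["pixels"],cv2.COLOR_RGB2GRAY)
m=np.zeros_like(g);m[95:215,275:345]=g[95:215,275:345]>100
N,l,s,ce=cv2.connectedComponentsWithStats(m)
for i in range(1,N):
    if s[i][4]>50: print(s[i],ce[i],onz(f,*ce[i],.034))
cr=f["pixels"][80:280,240:370,::-1];cv2.imwrite("pics/w1c.png",cv2.resize(cr,None,fx=3,fy=3))
print(onz(f,306,189,.034),proj(f,[.545,.154,.034]),proj(f,[.531,.1,.034]))
```

```text
[ 286  103   42   42 1623] [306.35921134 122.07948244] [0.55982352 0.21022761 0.034     ]
[ 287  170   40   38 1166] [306.59777015 188.39451115] [0.54535737 0.15694739 0.034     ]
[0.54472348 0.15656601 0.034     ] (np.float64(307.10975441755664), np.float64(191.74237192330344)) (np.float64(308.0140274133862), np.float64(252.05652561244244))
```

View pics/w1c.png

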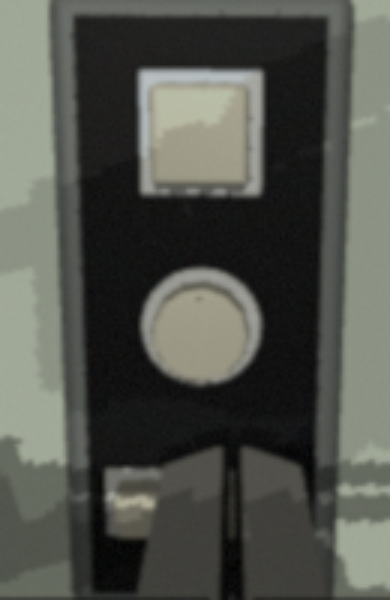

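Round top centre: top view (0.545,0.155), scene (0.545,0.153) and wrist about (0.545,0.155). All agree within 2 mm. I'll centre over it and descend to hover.

>>> carry_out:
  increments:
    - [0,5,-9,0,0,0]
    - [20,0,0,0,0,0]
    - [20,0,0,0,0,0]
    - [20,0,0,0,0,0]
    - [10,0,0,0,0,0]
    - [0,0,0,0,0,0]
    - [0,0,0,0,0,0]

```text
t: 3.55
eef_pos: [0.5399, 0.1642, 0.0808]
ee_rot: [0.196, 1.565, -0.196]
wrist_force: [0.6, -0.4, -0.8]
width: 0.006
```

```bash
python3 n.py .545 .1545 .044
```

```text
t 3.55 [0.5399 0.1642 0.0808] [ 0.6  -0.41 -0.77] 0.005619398051839386 [0.17 0.37 1.72 0.   1.05 0.42]
[array([36.8, -8.1,  7.4]), array([ 0.69, -0.16,  0.04]), array([-1.7931e+02, -7.0000e-02, -2.4000e-01])]
```

>>> carry_out:
  increments:
    - [0,-5,5,0.5,0,0]
    - [0,0,0,0,0,0]
    - [8,0,0,0,0,0]
    - [8,0,0,0,0,0]
    - [0,0,0,0,0,0]

```text
t: 4.05
eef_pos: [0.546, 0.158, 0.0668]
ee_rot: [0.205, 1.558, -0.202]
wrist_force: [-0.2, 0.4, 0.7]
width: 0.004
```

```bash
python3 n.py .545 .1545 .044
```

```text
t 4.05 [0.546  0.158  0.0668] [-0.2   0.43  0.65] 0.0035918005185108254 [0.16 0.38 1.74 0.   1.02 0.42]
[array([22.8, -3.7, -0.1]), array([ 0.13,  0.17, -0.1 ]), array([-1.7987e+02,  1.6000e-01,  2.6000e-01])]
```

>>> carry_out:
  increments:
    - [4,-3,0,0,0,0]
    - [5,0,0,0,0,0]
    - [5,0,0,0,0,0]
    - [0,0,0,0,0,0]
    - [0,0,0,0,0,0]

```text
t: 4.55
eef_pos: [0.5447, 0.1546, 0.0506]
ee_rot: [0.205, 1.56, -0.203]
wrist_force: [-0.2, 1.1, -0.1]
width: 0.009
```

```bash
python3 n.py .545 .1545 .044;python3 - <<'E'
from plant import grab_frame
import cv2
f=grab_frame("scene");cv2.imwrite("pics/s2.png",cv2.resize(f["pixels"][100:230,230:430,::-1],None,fx=4,fy=4))
E
```

```text
t 4.55 [0.5447 0.1546 0.0506] [-0.15  1.12 -0.06] 0.00871715909913836 [0.15 0.4  1.76 0.   0.98 0.41]
[array([ 6.6, -0. ,  0.3]), array([ 0.12,  0.07, -0.06]), array([-1.7988e+02,  9.0000e-02,  1.1000e-01])]
```

View pics/s2.png

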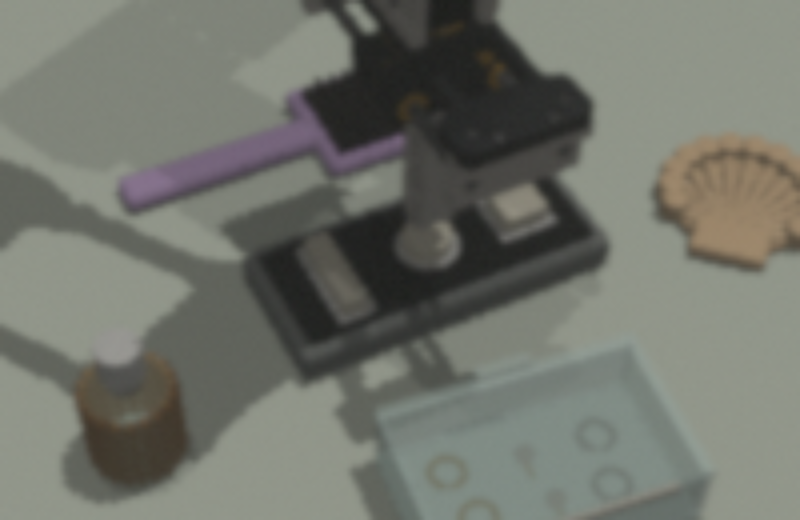

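The scene crop shows the fingertips right over the round key (430,240 in the crop), clear of the other keys. Now I'll go down slowly.

>>> carry_out:
  increments:
    - [3,0,0,0,0,0]
    - [3,0,0,0,0,0]
    - [0,0,0,0,0,0]

```text
t: 4.9
eef_pos: [0.545, 0.1548, 0.0446]
ee_rot: [0.205, 1.559, -0.203]
wrist_force: [-0.2, 0.3, -0.1]
width: 0.004
```

>>> carry_out:
  increments:
    - [2,0,0,0,0,0]
    - [0,0,0,0,0,0]

```text
t: 5.1
eef_pos: [0.5452, 0.1549, 0.0425]
ee_rot: [0.205, 1.559, -0.203]
wrist_force: [-0.9, 0.4, 0.4]
width: 0.004
```

>>> carry_out:
  increments:
    - [0,0,0,0,0,0]

```text
t: 5.2
eef_pos: [0.5452, 0.1549, 0.0425]
ee_rot: [0.205, 1.558, -0.203]
wrist_force: [-0.3, 0.1, 0.7]
width: 0.002
```

>>> carry_out:
  increments:
    - [1.5,0,0,0,0,0]
    - [0,0,0,0,0,0]

```text
t: 5.4
eef_pos: [0.5453, 0.1549, 0.0412]
ee_rot: [0.205, 1.558, -0.203]
wrist_force: [-0.1, 0.5, 0.7]
width: 0.004
```

>>> carry_out:
  increments:
    - [1.5,0,0,0,0,0]
    - [0,0,0,0,0,0]

```text
t: 5.6
eef_pos: [0.5453, 0.1549, 0.04]
ee_rot: [0.205, 1.558, -0.202]
wrist_force: [-0.6, 0.2, 1.2]
width: 0.004
```

>>> carry_out:
  increments:
    - [1,0,0,0,0,0]
    - [0,0,0,0,0,0]

```text
t: 5.8
eef_pos: [0.5454, 0.1549, 0.0392]
ee_rot: [0.205, 1.558, -0.202]
wrist_force: [-0.9, -0.4, 2.9]
width: 0.003
```

>>> carry_out:
  increments:
    - [1.3,0,0,0,0,0]
    - [0,0,0,0,0,0]

```text
t: 6.0
eef_pos: [0.5454, 0.1549, 0.038]
ee_rot: [0.205, 1.558, -0.202]
wrist_force: [0.1, -0.2, 2.9]
width: 0.005
```

>>> carry_out:
  increments:
    - [1.3,0,0,0,0,0]
    - [0,0,0,0,0,0]

```text
t: 6.2
eef_pos: [0.5453, 0.1549, 0.0368]
ee_rot: [0.205, 1.558, -0.202]
wrist_force: [-0.6, -0.1, 4.4]
width: 0.007
```

>>> carry_out:
  increments:
    - [0,0,0,0,0,0]

```text
t: 6.3
eef_pos: [0.5453, 0.1549, 0.0369]
ee_rot: [0.205, 1.558, -0.202]
wrist_force: [-1.1, 0.2, 3.4]
width: 0.006
```

Run:
```python
from plant import grab_frame,sensors
import cv2,numpy as np
f=grab_frame("scene");cv2.imwrite("pics/s3.png",cv2.resize(f["pixels"][100:230,230:430,::-1],None,fx=4,fy=4))
L=[]
for i in range(6):
    grab_frame("wrist");s=sensors.observe();L.append(s["wrist_force"])
print(np.mean(L,0),s["eef_pos"],s["t"])
```

```text
[-0.83338269 -0.02530246  3.56975629] [0.54535489 0.15492833 0.03687782] 6.65
```

View pics/s3.png

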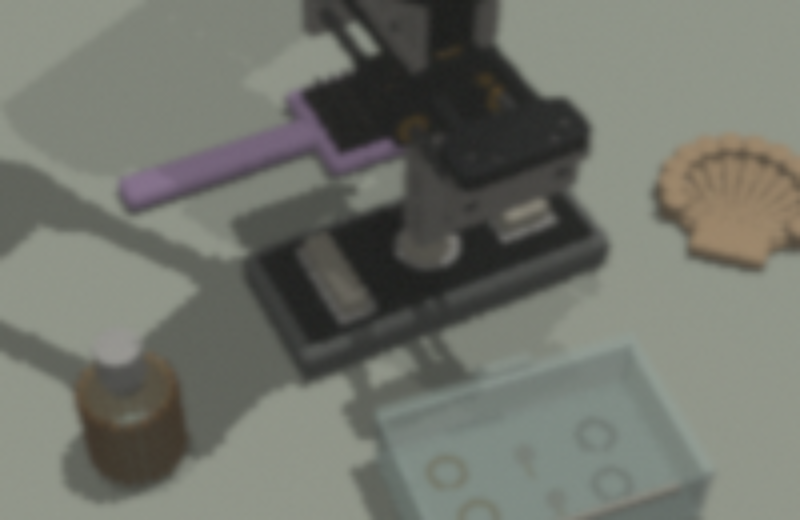

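The round key is visibly sunk at about 3.6 N, roughly 5 mm of travel, so it is past the switch point and off the stop. I'll release straight up.

>>> carry_out:
  increments:
    - [-4,0,0,0,0,0]
    - [-8,0,0,0,0,0]
    - [-12,0,0,0,0,0]
    - [-12,0,0,0,0,0]
    - [0,0,0,0,0,0]
    - [0,0,0,0,0,0]

```text
t: 7.25
eef_pos: [0.5459, 0.155, 0.0759]
ee_rot: [0.205, 1.556, -0.202]
wrist_force: [0.1, 0.4, -0.2]
width: 0.008
```

```bash
python3 n.py .531 .1003 .06;python3 - <<'E'
from plant import grab_frame
import cv2
f=grab_frame("scene");cv2.imwrite("pics/s4.png",cv2.resize(f["pixels"][100:230,230:430,::-1],None,fx=4,fy=4))
E
```

```text
t 7.25 [0.5459 0.155  0.0759] [ 0.1   0.41 -0.18] 0.007746592082346318 [0.15 0.37 1.73 0.   1.03 0.41]
[array([ 15.7, -56.7,  -0.5]), array([ 0.13,  0.27, -0.15]), array([-179.87,    0.24,    0.43])]
```

View pics/s4.png

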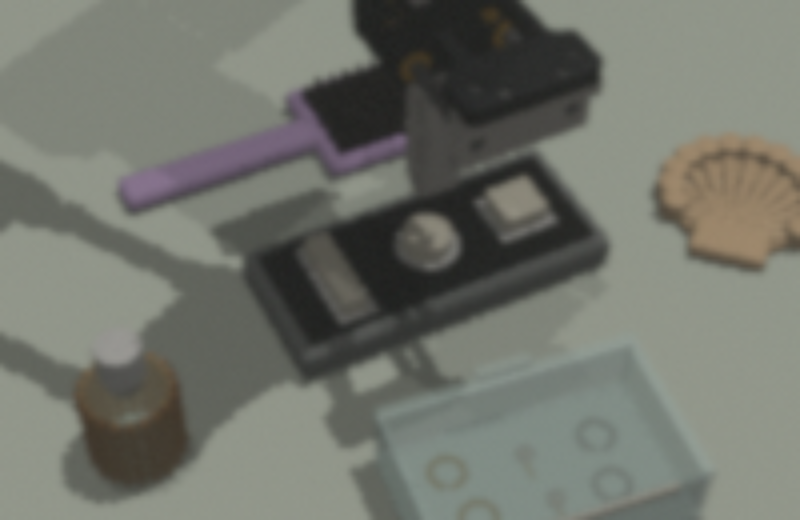

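The round key is back up. Now to the bar.

>>> carry_out:
  increments:
    - [0,-14,0,0,0,0]
    - [0,-14,0,0,0,0]
    - [0,-12,0,0,0,0]
    - [0,-8,0,0,0,0]
    - [0,0,0,0,0,0]
    - [0,0,0,0,0,0]

```text
t: 7.9
eef_pos: [0.5308, 0.103, 0.0743]
ee_rot: [0.206, 1.559, -0.204]
wrist_force: [0.0, 0.4, 0.7]
width: 0.005
```

```bash
python3 n.py .531 .1003 .05
```

```text
t 7.9 [0.5308 0.103  0.0743] [0.03 0.42 0.75] 0.004659791837453013 [0.06 0.34 1.79 0.   1.01 0.32]
[array([24.3, -2.6,  0.8]), array([ 0.04,  0.1 , -0.05]), array([-1.7996e+02,  8.0000e-02,  1.6000e-01])]
```

>>> carry_out:
  increments:
    - [3,-2.5,0.5,0,0,0]
    - [8,0,0,0,0,0]
    - [8,0,0,0,0,0]
    - [4,0,0,0,0,0]
    - [0,0,0,0,0,0]
    - [0,0,0,0,0,0]

```text
t: 8.5
eef_pos: [0.5307, 0.1014, 0.0484]
ee_rot: [0.205, 1.561, -0.203]
wrist_force: [-1.0, -0.6, 0.8]
width: 0.009
```

```bash
python3 n.py .531 .1003 .042;python3 - <<'E'
from plant import grab_frame
import cv2
f=grab_frame("scene");cv2.imwrite("pics/s5.png",cv2.resize(f["pixels"][100:230,230:430,::-1],None,fx=4,fy=4))
E
```

```text
t 8.5 [0.5307 0.1014 0.0484] [-1.01 -0.58  0.8 ] 0.00914919166388467 [0.06 0.37 1.82 0.   0.95 0.32]
[array([ 6.4, -1. ,  0.6]), array([ 0.1 ,  0.03, -0.07]), array([-1.799e+02,  1.000e-01,  4.000e-02])]
```

View pics/s5.png

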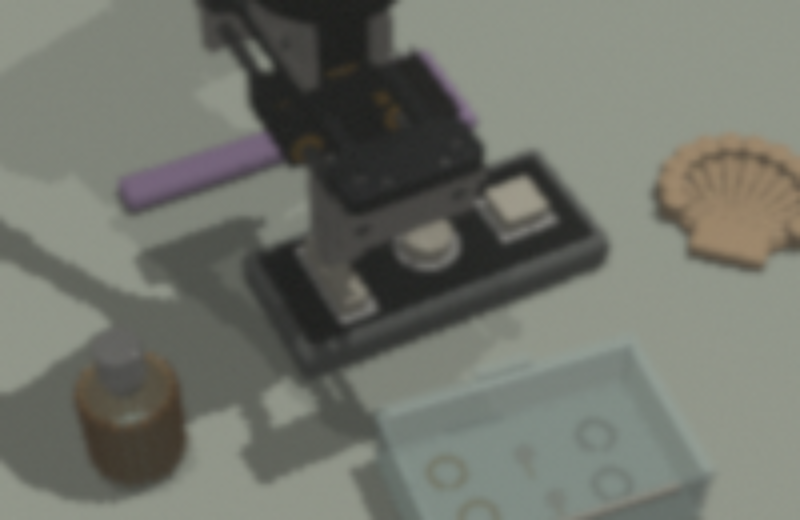

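The fingertips are just above the bar, and the round and square keys are free and up. Pressing down slowly.

>>> carry_out:
  increments:
    - [3,-0.8,0,0,0,0]
    - [2.4,0,0,0,0,0]
    - [0,0,0,0,0,0]

```text
t: 8.85
eef_pos: [0.5309, 0.1007, 0.0431]
ee_rot: [0.205, 1.559, -0.203]
wrist_force: [0.2, 0.1, -0.8]
width: 0.005
```

>>> carry_out:
  increments:
    - [1.5,0,0,0,0,0]
    - [0,0,0,0,0,0]

```text
t: 9.05
eef_pos: [0.5311, 0.1007, 0.0418]
ee_rot: [0.205, 1.559, -0.203]
wrist_force: [0.0, 0.1, 0.9]
width: 0.004
```

>>> carry_out:
  increments:
    - [1.5,0,0,0,0,0]
    - [0,0,0,0,0,0]

```text
t: 9.25
eef_pos: [0.5312, 0.1007, 0.0406]
ee_rot: [0.205, 1.558, -0.203]
wrist_force: [0.2, 0.2, 1.5]
width: 0.008
```

>>> carry_out:
  increments:
    - [1,0,0,0,0,0]
    - [0,0,0,0,0,0]

```text
t: 9.45
eef_pos: [0.5312, 0.1007, 0.0398]
ee_rot: [0.205, 1.558, -0.203]
wrist_force: [-0.6, -0.6, 2.8]
width: 0.004
```

>>> carry_out:
  increments:
    - [1.5,0,0,0,0,0]
    - [0,0,0,0,0,0]

```text
t: 9.65
eef_pos: [0.5313, 0.1007, 0.0384]
ee_rot: [0.205, 1.558, -0.203]
wrist_force: [-1.2, 0.4, 3.1]
width: 0.008
```

>>> carry_out:
  increments:
    - [1.6,0,0,0,0,0]
    - [0,0,0,0,0,0]
    - [0,0,0,0,0,0]

```text
t: 9.95
eef_pos: [0.5312, 0.1008, 0.037]
ee_rot: [0.205, 1.558, -0.203]
wrist_force: [-0.2, 0.7, 3.8]
width: 0.003
```

Run:
```python
from plant import grab_frame,sensors
import cv2,numpy as np
f=grab_frame("scene");cv2.imwrite("pics/s6.png",cv2.resize(f["pixels"][100:230,230:430,::-1],None,fx=4,fy=4))
L=[]
for i in range(6):
    grab_frame("wrist");s=sensors.observe();L.append(s["wrist_force"])
print(np.mean(L,0),s["eef_pos"],s["t"])
```

```text
[-0.75835126 -0.14736189  3.53708912] [0.53120891 0.10075848 0.03694769] 10.3
```

View pics/s6.png

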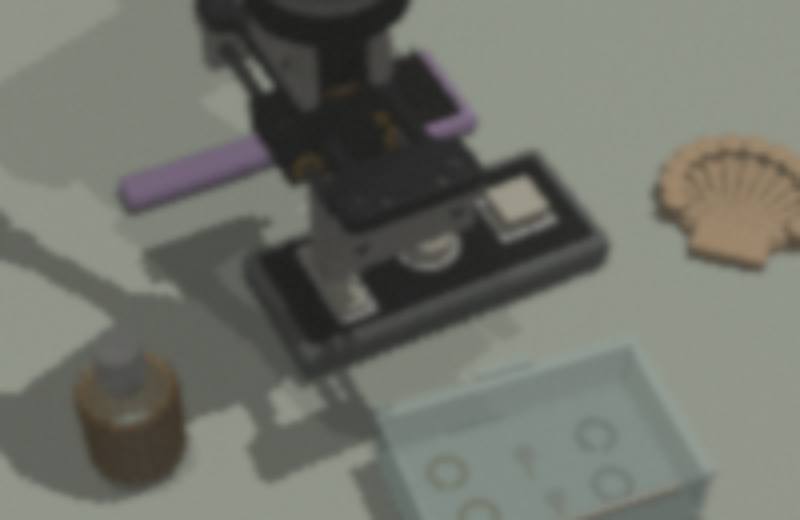

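The bar is down at about 3.5 N, roughly 5 mm. Releasing it and rising clear.

>>> carry_out:
  increments:
    - [-4,0,0,0,0,0]
    - [-8,0,0,0,0,0]
    - [-15,0,0,0,0,0]
    - [-25,0,0,0,0,0]
    - [-30,0,0,0,0,0]
    - [-30,0,0,0,0,0]
    - [-20,0,0,0,0,0]
    - [0,0,0,0,0,0]

```text
t: 11.1
eef_pos: [0.5304, 0.1005, 0.1741]
ee_rot: [0.205, 1.56, -0.203]
wrist_force: [1.3, 0.1, -0.2]
width: 0.002
```

>>> carry_out:
  increments:
    - [-20,0,0,0,0,0]
    - [0,0,0,0,0,0]
    - [0,0,0,0,0,0]
    - [0,0,0,0,0,0]

```text
t: 11.5
eef_pos: [0.5282, 0.1002, 0.1908]
ee_rot: [0.204, 1.565, -0.204]
wrist_force: [0.7, -0.3, 0.1]
width: 0.003
```

Run:
```python
from plant import grab_frame,sensors
import cv2,numpy as np,pickle
f0=pickle.load(open("fr0.pkl","rb"))["scene"]["pixels"];f=grab_frame("scene")["pixels"]
cv2.imwrite("pics/s7.png",np.vstack([cv2.resize(q[90:255,230:450,::-1],(400,300)) for q in (f0,f)]))
s=sensors.observe();print(s["eef_pos"],s["wrist_force"],s["t"],abs(s["joint_vel"]).max())
```

```text
[0.52775028 0.10020592 0.1904392 ] [-0.42962912  0.43953747 -0.1232263 ] 11.55 0.009901452127387833
```

View pics/s7.png

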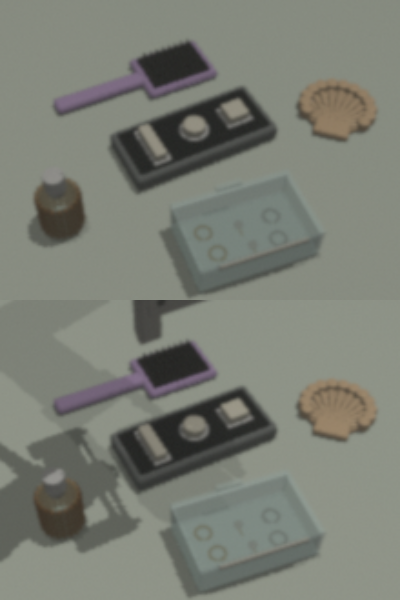

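The before and after views (upper and lower) match: all three keys are up, the bystanders haven't moved and the hand is well clear. Handing in.

```bash
python3 -c "
from plant import order;print(order.finish_job())"
```

```text
the job is handed in; nothing more can be done
None
```

I pressed the round key and then the bar key with the closed fingertips, letting each come back up, and handed the job in at about 11.6 s.

- **Presses:** each key went down about 5 mm at about 3.5 N. That is past the 3 mm switch point and short of the 8 mm stop.
- **Measurements:** travel is worked out from the measured fingertip height and force, since the key joints can't be read directly. Estimates of the round key's position from the top, scene and wrist views agreed within about 2 mm. The bar's came from the top and scene views only, about 3 mm apart.
- **Final checks:** the last scene picture shows all three keys up. The bottle, tray, brush and box look the same as at the start. The hand is about 0.15 m above the console, with the wrist force near zero.
- **Square key:** I never went over it, and it stayed up in the scene pictures.

No check failed. Some early sideways moves missed by up to about 10 mm, and I corrected them while hovering before each press.

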